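# Right a fallen reagent bottle against the analyser and shelve it in the tray

### The job

The red-capped bottle has fallen over on the bench. Lean it with its cap against the analyser's side panel, slanting at roughly 45 degrees with its foot on the bench, and let go of it so that it stays leaning; then push its foot along the bench towards the panel, the cap riding up the panel, until the bottle stands, and take your hand off it. Finally take it again by its cap and stand it on the round blue pad in the free place of the tray, without ramming the analyser and without disturbing the blue-capped bottle, the amber jar or the beaker.

Things in the scene. Friction and masses are not known exactly. Their poses are not given: they have to be found in the camera images.
- bottle: Fallen bottle, about 300 g: square white body 62 x 62 x 140 mm, shoulder narrowing from 58 mm diameter at 140 mm to 34 mm at 162 mm, round red cap 34 mm in diameter from 164 to 200 mm. Origin at the centre of its foot, z axis from foot to cap, x and y square to the flat sides. Centre of mass about 80 mm from the foot. Starts lying on a flat side, cap roughly towards the analyser.
- bottle_cap (a point): Centre of the red cap's top face, 200 mm along the axis from the foot. With the cap on the panel the bottle leant at 45 degrees stays by friction (its foot then lies on one square edge); once within about 20 degrees of upright it rocks back onto its foot by itself.
- analyser: Heavy fixed bench instrument, a white box 320 mm (its x) by 240 mm (its y), 215 mm high (solid from 10 mm up). Origin at the centre of its underside, z up. Its flat, upright side panel, which faces its own -y direction and the fallen bottle, is the wall to lean on; it is smooth and slippery (friction about 0.2; the bench about 0.6).
- panel (a point): Middle of the lower edge of the analyser's side panel, at bench height; x runs along the 320 mm wide panel, y points into the analyser (square to the panel).
- tray: Fixed shallow aluminium tray 330 mm (its x) by 122 mm (its y), floor 5 mm thick, rim 18 mm high. Origin at the centre of its underside. Three places in a row along its x, about 100 mm apart, taken in any order by the pad, the blue-capped bottle and the amber jar.
- pad: Round blue pad, 90 mm in diameter and 3 mm thick, fixed on the tray's floor at its free place; its top lies 8 mm above the bench. Origin at the centre of its underside.
- mate: Bystander: bottle of the same shape and size with a blue cap, standing loose in the tray. Origin at the centre of its foot.
- jar: Bystander: round amber bottle, 60 mm in diameter and 130 mm high, standing loose in the tray. Origin at the centre of its foot.
- beaker: Bystander: clear glass cup 68 mm in diameter at the rim and 85 mm high, standing on the bench beyond the fallen bottle. Origin at the centre of its foot.

How it is judged:
By the outcome, as a careful person would: the job done as asked, in the order asked, and still so for the second after the job is handed in, with the robot touching nothing.
It also fails if it takes over 72 s, if anything falls off the work surface, if the arm or the gripper's body presses on something with over 40 N, if the wrist force passes 120 N, or if a joint passes its speed limit or range.

### The arm

A 6-joint arm with a two-finger parallel gripper is mounted at the origin on the work surface. World frame = base frame: x ahead of the robot, y to its left, z up, the work surface at z = 0. Lengths are in m, angles in rad, forces in N, time in s.
With the tool pointing down it reaches from about 0.425 to 1.125 m from the base axis. Payload 14.9 kg.
Tool frame: the origin (TCP) lies between the finger pads; the fingertips stand manip.finger_overhang ahead of it and the grasp point (between the pads) lies 6 mm ahead of it (manip.finger_overhang is the distance from the TCP to the fingertips, in m); z points along the fingers, y is the line along which they close (so a half turn about z gives the same grasp; the last joint's range is limited). The gripper opens to 91 mm and grips with 3 to 60 N. Pads are 32 mm wide; open, the fingers measure 118 mm over their backs; the gripper's body (76 mm by 178 mm) begins 60 mm behind the grasp point.
Start: joints at [-1.266, 0.379, 1.734, -0, 1.028, -0.033], TCP at [0.232, -0.66, 0.239] pointing down, gripper open.
Joint ranges: [-2.77, 2.77], [-0.74, 2.19], [0, 2.66], [-1.06, 4.2], [0.31, 2.87], [-3.08, 3.08]. Speed limits (rad/s): [1.89, 1.89, 2.39, 3.14, 3.14, 3.14].

### API

Orientations are given as a unit quaternion [w, x, y, z].
In Python, from bench import manip, camera, camera_info gives the robot as it stands.
- The arm moves only by the tool drive_tool, never from a script. Its argument "deltas" is a list that holds one entry, the list of rows, each a list of 6 numbers: the shift along the tool's x, y, z scaled (see below), then the turn, a rotation vector about the tool's x, y, z scaled (see below). In form: [[[tx, ty, tz, wx, wy, wz], ...]]. A call has 1 to 10 rows; each row shifts and turns the commanded pose from where the row before left it, along the tool's axes as they then stand; what a row does not reach is not made up. The controller multiplies each number of a shift by 0.075 m and each number of a turn by 45 degrees. A row lasts 1/10 s, in which the tool goes at most 50 mm and 8.59 degrees, less where a joint would pass 70% of its speed; a pose out of reach is approached as far as the arm can. A call with a number of a shift or a turn outside -1 to 1 is refused whole. A call with a gripper value outside its range is refused whole. "hand" is the opening, from 0 (shut) to 1 (fully open), set as the call begins (left out, the last holds). The fingers move at their own pace and stop on an object; "force" is the grip in N (left out, the last holds). Time passes only in rows, so rows that do not move let the fingers close. It gives the time, the measured TCP pose, the force, the opening and the grip force at its end, in the units of the state.
- manip.read_state(): the state, without advancing time (a new reading comes with each control period).
- camera(name): name is "scene" or "top" or "wrist"; returns the picture (400x640x3 uint8, red, green, blue); there is no depth.
- camera_info(name): a dict with "camera_matrix" (3x3 intrinsics, pixels), "rvec" (rotation vector, rad) and "tvec" (3), from world to camera coordinates, as OpenCV has them; the wrist camera has in their place "T_tool_cam" (4x4, takes a point from camera to tool coordinates, whose origin is the TCP and whose axes are the flange's). Camera axes: x right, y down, z forward; pixel columns grow to the right and rows downward; lengths in m; the calibration is good to about 2 mm. The wrist camera is an equidistant fisheye: a pixel r from the principal point sees the ray r / f radians off the axis. A picture is of the moment at which its call begins: read the wrist's pose just before it. camera_info takes no time and is no camera call.
- manip.close_job(): hands the job in; it is judged then, once.
The state is a dict: "time_s": time; "joint_pos": joint angles; "qd": joint speeds; "effort": joint torques, N m; "ee_pos": TCP position; "tool_rot": TCP orientation; "ft_force": force on the tool from outside, world axes, zero at the start; "torque": the same for the moment, N m; "width": finger opening in m; "grip_force": force on a finger pad.
Only numpy, scipy, OpenCV 4.12 (cv2) and the standard library are available. Lean on these libraries where they do the work, as an engineer would, in place of code of your own. Each camera call takes 0.05 s, during which the arm holds its last target. There are 200 camera calls.

## Working session

There is one attempt and no reset: what is moved stays moved. The work goes in short steps, Python scripts to look and compute and a tool call to move; the robot and the scene stay as the last step left them, time stands still between calls to the robot, and variables do not carry over. Pictures are saved under pics/ and viewed, at most 10 in all, crops included, and the job is handed in when it is done.

Besides the shell and the picture viewer there is one more tool, called after "Emit:" as a command line: name --argument value ..., lists and objects as JSON in quotes. drive_tool: Moves the arm, as the interface text tells. Shifts and turns lie within -1 to 1; 1 stands for 0.075 m of shift or 45 degrees of turn. Its arguments: {"type":"object","properties":{"deltas":{"type":"array"},"hand":{"type":"number"},"force":{"type":"number"}},"required":["deltas"]}

```bash
ls; mkdir -p pics; python3 - <<'E'
from bench import manip,camera,camera_info
import cv2,numpy as np
print(manip.read_state(), manip.finger_overhang)
for n in("scene","top","wrist"):
    im=camera(n); cv2.imwrite(f"pics/{n}0.png",im[:,:,::-1]); print(n,camera_info(n))
E
```

```text
pics
{'time_s': 0.0, 'joint_pos': array([-1.26632663e+00,  3.79427474e-01,  1.73478317e+00, -4.58567505e-06,
        1.02850337e+00, -3.33062863e-02]), 'qd': array([ 0.00146899,  0.00075709,  0.00024638, -0.00092925,  0.00030817,
       -0.00013249]), 'effort': array([ 3.23134591e-04, -7.63710594e+01, -4.34361112e+01,  6.50812523e-02,
        4.25196416e-02, -8.69099745e-05]), 'ee_pos': array([ 0.23184998, -0.66009213,  0.23827383]), 'tool_rot': array([-5.55269584e-04,  9.85771935e-01,  1.68087409e-01, -7.77305165e-05]), 'ft_force': array([-0.29925776, -0.464978  ,  0.39133037]), 'torque': array([-0.01695081,  0.0001762 , -0.02372005]), 'grip_force': 0.0, 'width': 0.09152019259768493} 0.025
scene {'camera_matrix': array([[421.65693402,   0.        , 322.69199353],
       [  0.        , 421.65693402, 202.37035617],
       [  0.        ,   0.        ,   1.        ]]), 'rvec': array([ 1.81899885,  2.14895343, -0.48852842]), 'tvec': array([ 0.00241476, -0.51873162,  1.52333062])}
top {'camera_matrix': array([[407.71632348,   0.        , 322.13370565],
       [  0.        , 407.71632348, 202.71452501],
       [  0.        ,   0.        ,   1.        ]]), 'rvec': array([ 2.13952756, -2.19765257,  0.05904043]), 'tvec': array([0.11203462, 0.57171262, 0.9227563 ])}
wrist {'camera_matrix': array([[309.70691629,   0.        , 318.80650779],
       [  0.        , 309.70691629, 197.34789245],
       [  0.        ,   0.        ,   1.        ]]), 'T_tool_cam': array([[-8.91781881e-05, -9.73005816e-01, -2.30780577e-01,
         6.44008758e-02],
       [ 9.99999888e-01,  2.03682388e-05, -4.72295348e-04,
        -3.34443315e-04],
       [ 4.64246714e-04, -2.30780594e-01,  9.73005705e-01,
        -1.44582097e-01],
       [ 0.00000000e+00,  0.00000000e+00,  0.00000000e+00,
         1.00000000e+00]])}
```

View pics/top0.png

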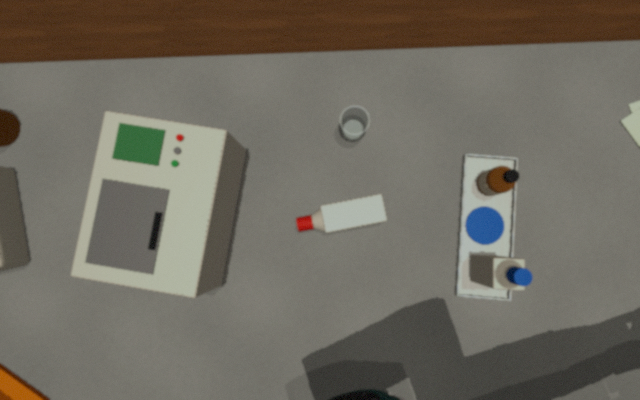

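View pics/scene0.png

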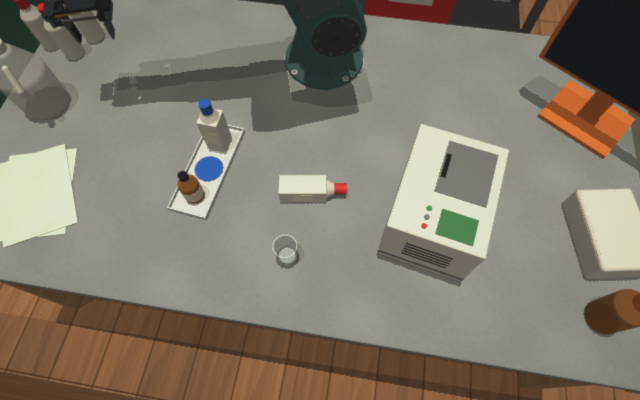

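The top view shows the bottle with its cap at about (305,223) and foot at about (383,210). The analyser's top corners are (107,113), (229,130), (196,296) and (72,276), with its panel facing right. The pad is at (485,225), between the jar (up) and the mate (down), and the beaker is at (354,122). The scene view agrees.

```bash
cat > h.py <<'E'
import numpy as np,cv2
from bench import manip,camera,camera_info
from scipy.spatial.transform import Rotation as R
def cast(cam,px,z):
    c=camera_info(cam); Rm=cv2.Rodrigues(np.array(c["rvec"]))[0]; t=np.array(c["tvec"])
    px=np.atleast_2d(np.array(px,float)); d=np.c_[px,np.ones(len(px))]@np.linalg.inv(c["camera_matrix"]).T
    o=-Rm.T@t; d=d@Rm
    return o+d*((z-o[2])/d[:,2])[:,None]
def mask(im,name):
    h=cv2.cvtColor(im,cv2.COLOR_RGB2HSV);H,S,V=[h[...,i].astype(int) for i in range(3)]
    return {"red":((H<8)|(H>172))&(S>150)&(V>80),"blue":(H>95)&(H<130)&(S>150)&(V>60),
     "white":(S<60)&(V>175)}[name].astype(np.uint8)
def blobs(m,a=40):
    n,l,s,c=cv2.connectedComponentsWithStats(m)
    return [(s[i,4],c[i],(l==i).astype(np.uint8)) for i in range(1,n) if s[i,4]>a]
def Rt():
    s=manip.read_state(); q=s["tool_rot"]; return R.from_quat([q[1],q[2],q[3],q[0]]),s["ee_pos"]
E
python3 - <<'E'
from h import *
np.set_printoptions(precision=4,suppress=True)
for cam in("top","scene"):
    im=cv2.imread(f"pics/{cam}0.png")[:,:,::-1].copy()
    for col in("red","blue","white"):
        for a,c,m in blobs(mask(im,col)):
            z={"red":.031,"blue":.008,"white":.062}[col]
            r=cv2.minAreaRect(np.argwhere(m)[:,::-1].astype(np.float32))
            b=cv2.boxPoints(r)
            print(cam,col,a,c.round(1),cast(cam,c,z)[0],"box",b.round(0).tolist(),cast(cam,b,z)[:,:2].round(3).tolist() if a<6000 else "")
print("top corners",cast("top",[(107,113),(229,130),(196,296),(72,276)],.215))
print("scene corners",cast("scene",[(423,126),(508,149),(477,271),(387,246)],.215))
print("top tray rim",cast("top",[(466,154),(517,157),(511,299),(458,296)],.018))
print("beaker",cast("top",[(352,130)],0.0),cast("top",[(354,118)],.085),"jar",cast("top",[(511,176)],.13))
E
```

```text
top red 194 [304.2 223. ] [0.5283 0.1389 0.031 ] box [[295.0, 218.0], [310.0, 215.0], [313.0, 228.0], [298.0, 231.0]] [[0.54, 0.159], [0.547, 0.126], [0.516, 0.12], [0.51, 0.153]]
top blue 1007 [484.4 225.1] [ 0.5131 -0.2792  0.008 ] box [[467.0, 208.0], [502.0, 208.0], [502.0, 242.0], [467.0, 242.0]] [[0.554, -0.241], [0.552, -0.322], [0.473, -0.317], [0.475, -0.237]]
top blue 273 [520.5 276.3] [ 0.3934 -0.3548  0.008 ] box [[507.0, 283.0], [509.0, 267.0], [531.0, 270.0], [530.0, 285.0]] [[0.38, -0.324], [0.414, -0.33], [0.408, -0.38], [0.374, -0.374]]
top white 370 [634.  121.3] [ 0.7335 -0.6011  0.062 ] box [[623.0, 102.0], [639.0, 102.0], [639.0, 143.0], [623.0, 143.0]] [[0.778, -0.581], [0.777, -0.616], [0.684, -0.608], [0.685, -0.573]]
top white 9779 [171.7 204. ] [0.578  0.4344 0.062 ] box [[73.0, 274.0], [104.0, 109.0], [224.0, 131.0], [193.0, 296.0]] 
top white 1773 [483.8 207.8] [ 0.5502 -0.2602  0.062 ] box [[460.0, 271.0], [466.0, 158.0], [512.0, 161.0], [506.0, 274.0]] [[0.414, -0.2], [0.663, -0.228], [0.654, -0.329], [0.406, -0.3]]
top white 256 [ 89.9 208.4] [0.5731 0.
[... 2742 characters left out ...]
.0], [605.0, 279.0]] [[0.438, 0.816], [0.357, 0.969], [0.627, 1.006], [0.695, 0.867]]
scene white 59 [286.6 254.4] [0.7661 0.0274 0.062 ] box [[279.0, 251.0], [294.0, 251.0], [294.0, 257.0], [279.0, 257.0]] [[0.76, 0.005], [0.753, 0.045], [0.77, 0.049], [0.777, 0.009]]
top corners [[0.7427 0.499  0.215 ]
 [0.702  0.2646 0.215 ]
 [0.3941 0.3278 0.215 ]
 [0.4358 0.5598 0.215 ]]
scene corners [[0.3991 0.339  0.215 ]
 [0.4358 0.5629 0.215 ]
 [0.7813 0.4864 0.215 ]
 [0.7551 0.2779 0.215 ]]
top tray rim [[ 0.6798 -0.2425  0.018 ]
 [ 0.6691 -0.3597  0.018 ]
 [ 0.3441 -0.3257  0.018 ]
 [ 0.3535 -0.2069  0.018 ]]
beaker [[0.7502 0.0207 0.    ]] [[0.7549 0.0201 0.085 ]] jar [[ 0.6101 -0.294   0.13  ]]
```

```bash
cat >> h.py <<'E'
def go(p,Rg=None):
    "print total shift and turn in tool units from the present pose"
    r,e=Rt(); s=r.inv().apply(np.array(p)-e)/.075
    w=(r.inv()*Rg).as_rotvec()/np.deg2rad(45) if Rg is not None else np.zeros(3)
    print("ee",e.round(4),"shift",s.round(3),"turn",w.round(3),"rows>=",round(np.linalg.norm(s)/.66,1),round(np.linalg.norm(w)/.19,1))
def frame(x,z):
    x=np.array(x,float);z=np.array(z,float);z/=np.linalg.norm(z);x-=z*(x@z);x/=np.linalg.norm(x)
    return R.from_matrix(np.c_[x,np.cross(z,x),z])
E
python3 - <<'E'
from h import *
np.set_printoptions(precision=4,suppress=True)
# panel top edge: right boundary of the white top in top view
im=cv2.imread("pics/top0.png")[:,:,::-1].copy()
m=max(blobs(mask(im,"white")),key=lambda b:b[0])[2]
pts=[(np.flatnonzero(m[v])[-1]+.5,v) for v in range(145,285,3)]
P=cast("top",pts,.215)[:,:2]
vx,vy,x0,y0=cv2.fitLine(P.astype(np.float32),cv2.DIST_HUBER,0,.01,.01).ravel()
print("panel dir",vx,vy,"pt",x0,y0,"yaw",np.degrees(np.arctan2(vy,vx)),"resid",np.abs((P-[x0,y0])@[-vy,vx]).max())
print("hsv col samples",im[200,195:250:3].mean(1))
b=np.array([-.165,.986,0])
go([.232,-.66,.30]);go([.545,.0375,.30],frame(b,[0,0,-1]))
E
```

```text
panel dir 0.982338 -0.18711497 pt 0.54465234 0.30512947 yaw -10.784464 resid 0.00120712873175676
hsv col samples [172.6667 173.3333 172.3333 172.6667 172.3333 173.3333 132.      73.3333
  79.      79.      79.3333  79.3333  75.6667  79.6667  62.      75.3333
 111.3333 115.     117.3333]
ee [ 0.2319 -0.6602  0.2384] shift [ 0.002 -0.003 -0.821] turn [0. 0. 0.] rows>= 1.2 0.0
ee [ 0.2319 -0.6602  0.2384] shift [ 7.022 -7.394 -0.814] turn [-0.001 -0.001 -1.781] rows>= 15.5 9.4
```

```bash
python3 - <<'E'
from h import *
np.set_printoptions(precision=4,suppress=True)
im=cv2.imread("pics/top0.png").mean(2); im=cv2.GaussianBlur(im,(3,3),0)
A=[];B=[]
for v in range(155,275,4):
    g=np.diff(im[v]); c=int(229-33*(v-130)/166); a=c-8+np.argmin(g[c-8:c+8]); A.append((a+1,v))
    b=c+10+np.argmax(g[c+10:c+40]); B.append((b+1,v))
for n,L,z in(("top",A,.215),("bot",B,.01)):
    P=cast("top",L,z)[:,:2]; vx,vy,x0,y0=cv2.fitLine(P.astype(np.float32),cv2.DIST_HUBER,0,.01,.01).ravel()
    print(n,np.degrees(np.arctan2(vy,vx)),"y at x=.545:",y0+vy/vx*(.545-x0),np.abs((P-[x0,y0])@[-vy,vx]).max())
E
```

```text
top -11.130479 y at x=.545: 0.2988971 0.0010085604172123189
bot -11.09547 y at x=.545: 0.29764915 0.0019612266950826927
```

Emit:
drive_tool --deltas '[[[0,0,-0.6,0,0,0],[0.3,-0.3,-0.22,0,0,0],[0.45,-0.475,0,0,0,0],[0.45,-0.475,0,0,0,0],[0.45,-0.475,0,0,0,0],[0.45,-0.475,0,0,0,0],[0.45,-0.475,0,0,0,0],[0.45,-0.475,0,0,0,0],[0.45,-0.475,0,0,0,0],[0.45,-0.475,0,0,0,0]]]' --hand 1

```text
time_s: 1.15
ee_pos: [0.4063, -0.2715, 0.3005]
tool_rot: [0.0, 0.986, 0.168, 0.0]
ft_force: [1.3, 0.3, -0.6]
width: 0.0913
grip_force: 0.0
```

Emit:
drive_tool --deltas '[[[0.45,-0.475,0,0,0,0],[0.45,-0.475,0,0,0,0],[0.45,-0.475,0,0,0,0],[0.45,-0.475,0,0,0,0],[0.45,-0.475,0,0,0,0],[0.45,-0.475,0,0,0,0],[0.4,-0.4,0,0,0,0]]]'

```text
time_s: 1.85
ee_pos: [0.545, 0.0361, 0.3005]
tool_rot: [-0.0, 0.986, 0.168, 0.0]
ft_force: [0.8, -0.8, 0.5]
width: 0.0913
grip_force: 0.0
```

Emit:
drive_tool --deltas '[[[0,0,0,0,0,-0.178],[0,0,0,0,0,-0.178],[0,0,0,0,0,-0.178],[0,0,0,0,0,-0.178],[0,0,0,0,0,-0.178],[0,0,0,0,0,-0.178],[0,0,0,0,0,-0.178],[0,0,0,0,0,-0.178],[0,0,0,0,0,-0.178],[0,0,0,0,0,-0.178]]]'

```text
time_s: 2.85
ee_pos: [0.5444, 0.0336, 0.3002]
tool_rot: [-0.0, 0.644, 0.765, -0.0]
ft_force: [0.4, 0.6, -0.5]
width: 0.0913
grip_force: 0.0
```

```bash
python3 - <<'E'
from h import *
b=np.array([-.165,.986,0])
go([.5445,.0385,.04],frame(b,[0,0,-1]))
print(manip.read_state()["joint_pos"].round(3))
E
```

```text
ee [0.5444 0.0336 0.3002] shift [0.063 0.013 3.47 ] turn [-0.    -0.     0.006] rows>= 5.3 0.0
[ 0.019  0.061  2.006  0.     1.075 -0.152]
```

Emit:
drive_tool --deltas '[[[0.06,0.01,0.6,0,0,0],[0,0,0.6,0,0,0],[0,0,0.6,0,0,0],[0,0,0.6,0,0,0],[0,0,0.5,0,0,0],[0,0,0.35,0,0,0],[0,0,0.22,0,0,0],[0,0,0,0,0,0]]]'

```text
time_s: 3.65
ee_pos: [0.543, 0.0382, 0.038]
tool_rot: [-0.001, 0.646, 0.763, -0.001]
ft_force: [0.6, -0.0, -0.5]
width: 0.0912
grip_force: 0.0
```

Emit:
drive_tool --deltas '[[[0,0,0,0,0,0],[0,0,0,0,0,0],[0,0,0,0,0,0],[0,0,0,0,0,0],[0,0,0,0,0,0],[0,0,0,0,0,0]]]' --hand 0 --force 25

```text
time_s: 4.25
ee_pos: [0.5451, 0.0382, 0.041]
tool_rot: [0.0, 0.646, 0.763, 0.0]
ft_force: [-2.0, 0.6, 9.4]
width: 0.0617
grip_force: 25.0
```

Emit:
drive_tool --deltas '[[[0,0,-0.3,0,0,0],[0,0,-0.5,0,0,0],[0,0,-0.5,0,0,0],[0,0,-0.5,0,0,0],[0,0,-0.2,0,0,0],[0,0,0,0,0,0.15],[0,0,0,0,0,0.15],[0,0,0,0,0,0.15],[0,0,0,0,0,0]]]'

```text
time_s: 5.15
ee_pos: [0.544, 0.0382, 0.1892]
tool_rot: [-0.0, 0.771, 0.637, -0.001]
ft_force: [-0.4, 0.1, -4.4]
width: 0.0619
grip_force: 25.0
```

Emit:
drive_tool --deltas '[[[0,0,0,0,0.1,0],[0,0,0,0,0.15,0],[0,0,0,0,0.15,0],[0,0,0,0,0.15,0],[0,0,0,0,0.15,0],[0,0,0,0,0.15,0],[0,0,0,0,0.15,0],[0,0,0,0,0,0],[0,0,0,0,0,0]]]'

```text
time_s: 6.05
ee_pos: [0.5443, 0.0377, 0.1893]
tool_rot: [-0.243, 0.712, 0.59, 0.293]
ft_force: [-0.2, 0.3, -4.0]
width: 0.0618
grip_force: 25.0
```

```bash
cat >> h.py <<'E'
n=np.array([.1925,.981,0]);t=np.array([.981,-.1925,0]);k=np.array([0,0,1.]);D=.3972
def W(tc,nc,z): return tc*t+nc*n+z*k   # tangential, distance coordinate along panel normal, height
E
python3 - <<'E'
from h import *
r,e=Rt(); print(manip.read_state()["joint_pos"].round(3),"t,n",e@t,e@n, r.as_matrix().round(3).tolist())
Rg=frame(n+k,n-k)
tc=e@t
go(W(tc,.255,.19),Rg); go(W(tc,.275,.095),Rg); go(W(tc,.293,.0856),Rg)
im=camera("top"); cv2.imwrite("pics/top1.png",im[:,:,::-1]); 
for a,c,m in blobs(mask(im,"red")): print(a,c)
E
```

```text
[-0.294  0.299  2.125  0.929  1.064 -0.726] t,n 0.526743078864286 0.14178541991010468 [[0.133, 0.982, 0.131], [0.697, -0.187, 0.692], [0.705, -0.0, -0.71]]
ee [0.5443 0.0377 0.1893] shift [1.077 0.005 1.056] turn [-0.006  0.004  0.005] rows>= 2.3 0.0
ee [0.5443 0.0377 0.1893] shift [0.373 0.007 2.142] turn [-0.006  0.004  0.005] rows>= 3.3 0.0
ee [0.5443 0.0377 0.1893] shift [0.455 0.008 2.4  ] turn [-0.006  0.004  0.005] rows>= 3.7 0.0
396 [308.08585859 201.27525253]
```

Emit:
drive_tool --deltas '[[[0.27,0,0.26,0,0,0],[0.27,0,0.26,0,0,0],[0.27,0,0.26,0,0,0],[0.27,0,0.27,0,0,0],[-0.2,0,0.3,0,0,0],[-0.2,0,0.3,0,0,0],[-0.2,0,0.3,0,0,0],[-0.1,0,0.18,0,0,0],[0,0,0,0,0,0]]]'

```text
time_s: 7.0
ee_pos: [0.5688, 0.1698, 0.0961]
tool_rot: [-0.244, 0.712, 0.59, 0.294]
ft_force: [0.9, -0.2, -3.0]
width: 0.0618
grip_force: 25.0
```

```bash
python3 - <<'E'
from h import *
r,e=Rt(); print("t,n",e@t,e@n,manip.read_state()["ft_force"].round(2))
Rg=frame(n+k,n-k); go(W(e@t,.287,.088),Rg); go(W(e@t,.293,.0856),Rg)
im=camera("scene"); cv2.imwrite("pics/scene1.png",cv2.resize(im[100:300,240:560,::-1],None,fx=2.5,fy=2.5)); 
E
```

```text
t,n 0.5252541772451904 0.2760896836386279 [ 0.88 -0.21 -3.03]
ee [0.5688 0.1698 0.0961] shift [ 0.025 -0.003  0.178] turn [-0.008  0.002  0.005] rows>= 0.3 0.1
ee [0.5688 0.1698 0.0961] shift [ 0.059 -0.002  0.257] turn [-0.008  0.002  0.005] rows>= 0.4 0.1
```

View pics/scene1.png

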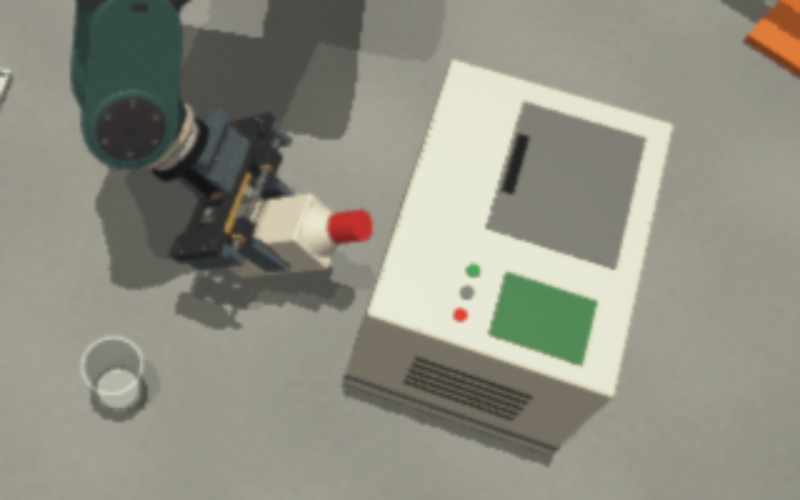

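The bottle is held tilted and square to the panel, with its cap at about (350,225) in the crop, just short of the panel. I'll advance gently.

Emit:
drive_tool --deltas '[[[0.02,0,0.09,0,0,0],[0.01,0,0.09,0,0,0],[0,0,0,0,0,0],[0,0,0,0,0,0]]]'

```text
time_s: 7.45
ee_pos: [0.5718, 0.18, 0.0897]
tool_rot: [-0.244, 0.712, 0.589, 0.295]
ft_force: [0.3, 0.9, -3.3]
width: 0.0618
grip_force: 25.0
```

Emit:
drive_tool --deltas '[[[0.02,0,0.02,0,0,0],[0.02,0,0.02,0,0,0],[0,0,0,0,0,0],[0,0,0,0,0,0]]]'

```text
time_s: 7.85
ee_pos: [0.5725, 0.1841, 0.0895]
tool_rot: [-0.244, 0.712, 0.589, 0.295]
ft_force: [-0.3, -0.1, -3.9]
width: 0.0615
grip_force: 25.0
```

Emit:
drive_tool --deltas '[[[0.02,0,0.02,0,0,0],[0.02,0,0.02,0,0,0],[0,0,0,0,0,0]]]'

```text
time_s: 8.15
ee_pos: [0.5733, 0.1885, 0.0894]
tool_rot: [-0.244, 0.712, 0.589, 0.295]
ft_force: [-0.1, -0.3, -3.9]
width: 0.062
grip_force: 25.0
```

Emit:
drive_tool --deltas '[[[0.015,0,0.015,0,0,0],[0.01,0,0.01,0,0,0],[0,0,0,0,0,0]]]'

```text
time_s: 8.45
ee_pos: [0.5736, 0.1907, 0.0892]
tool_rot: [-0.244, 0.712, 0.589, 0.295]
ft_force: [-1.2, -4.2, -4.4]
width: 0.0621
grip_force: 25.0
```

Emit:
drive_tool --deltas '[[[-0.02,0,0.02,0,0,0],[-0.012,0,0.012,0,0,0],[0,0,0,0,0,0]]]'

```text
time_s: 8.75
ee_pos: [0.5739, 0.1907, 0.0862]
tool_rot: [-0.244, 0.712, 0.589, 0.295]
ft_force: [-1.7, -6.2, 1.7]
width: 0.0622
grip_force: 25.0
```

Emit:
drive_tool --deltas '[[[0,0,0,0,0,0],[0,0,0,0,0,0],[0,0,0,0,0,0],[0,0,0,0,0,0],[0,0,0,0,0,0]]]' --hand 1

```text
time_s: 9.25
ee_pos: [0.5738, 0.1909, 0.0861]
tool_rot: [-0.244, 0.712, 0.589, 0.295]
ft_force: [0.2, 0.2, 0.7]
width: 0.0913
grip_force: 0.0
```

Emit:
drive_tool --deltas '[[[0,0,-0.15,0,0,0],[0,0,-0.3,0,0,0],[0,0,-0.4,0,0,0],[0,0,-0.5,0,0,0],[0,0,-0.5,0,0,0],[0,0,-0.4,0,0,0],[0,0,0,0,0,0]]]'

```text
time_s: 9.95
ee_pos: [0.5524, 0.0711, 0.2084]
tool_rot: [-0.242, 0.712, 0.589, 0.296]
ft_force: [0.6, 0.1, 0.3]
width: 0.0915
grip_force: 0.0
```

```bash
python3 - <<'E'
from h import *
r,e=Rt(); print("t,n",e@t,e@n,e[2],manip.read_state()["joint_pos"].round(2))
a=camera("scene")[100:300,240:560,::-1];b=camera("wrist")[:,:,::-1]
b=cv2.resize(b,(400,250)); a=cv2.resize(a,(400,250)); cv2.imwrite("pics/lean.png",np.hstack([a,b]))
im=camera("top")
for A,c,m in blobs(mask(im,"red")): print("top red",A,c,cast("top",c,.15))
E
```

```text
t,n 0.5282527544242472 0.17611785164628646 0.2084319080077126 [-0.23  0.27  2.12  0.95  1.05 -0.67]
top red 325 [235.47384615 192.8       ] [[0.58949177 0.26883385 0.15      ]]
```

View pics/lean.png

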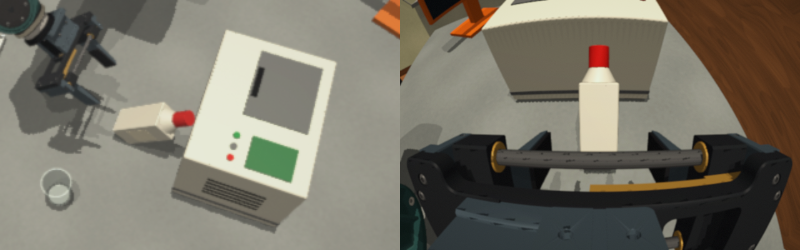

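The bottle leans on its own against the panel, seen from both views. Next I'll set up the push.

```bash
python3 - <<'E'
from h import *
c,s=np.cos(np.pi/6),.5
Rg=frame(k,c*n-s*k); go(W(.527,.163,.15),Rg);go(W(.527,.163,.0445),Rg)
print(Rg.inv().apply(-k)/.075, Rg.inv().apply(n)/.075)
E
```

```text
ee [0.5511 0.0737 0.205 ] shift [-0.665  0.003  0.373] turn [-0.005  0.333  0.004] rows>= 1.2 1.8
ee [0.5511 0.0737 0.205 ] shift [-1.659  0.004  1.368] turn [-0.005  0.333  0.004] rows>= 3.3 1.8
[-1.15461639e+01  1.48029737e-15  6.66812402e+00] [ 6.66618081e+00 -8.52279079e-16  1.15427991e+01]
```

Emit:
drive_tool --deltas '[[[-0.33,0,0.185,0,0.11,0],[-0.3,0,0.17,0,0.11,0],[0,0,0,0,0.11,0],[0,0,0,0,0,0],[-0.24,0,0.14,0,0,0],[-0.24,0,0.14,0,0,0],[-0.24,0,0.14,0,0,0],[-0.24,0,0.14,0,0,0],[-0.1,0,0.06,0,0,0],[0,0,0,0,0,0]]]' --hand 0.3

```text
time_s: 11.1
ee_pos: [0.5488, 0.0623, 0.0599]
tool_rot: [-0.318, 0.668, 0.553, 0.383]
ft_force: [0.0, 0.5, -0.9]
width: 0.027
grip_force: 0.0
```

```bash
python3 - <<'E'
from h import *
c,s=np.cos(np.pi/6),.5
r,e=Rt(); print("t,n,z",e@t,e@n,e[2],manip.read_state()["joint_pos"].round(2))
Rg=frame(k,c*n-s*k); go(W(.527,.163,.0445),Rg);go(W(.527,.192,.0445),Rg)
E
```

```text
t,n,z 0.5263369158713768 0.16678556542166942 0.05990400178864146 [-0.32  0.65  2.09  1.23  1.14 -1.13]
ee [0.5488 0.0623 0.0599] shift [-0.204  0.005  0.059] turn [-0.008  0.005  0.002] rows>= 0.3 0.1
ee [0.5488 0.0623 0.0599] shift [-0.009  0.007  0.393] turn [-0.008  0.005  0.002] rows>= 0.6 0.1
```

Emit:
drive_tool --deltas '[[[-0.2,0,0.06,0,0,0],[0.05,0,0.085,0,0,0],[0.05,0,0.085,0,0,0],[0.05,0,0.085,0,0,0],[0,0,0,0,0,0]]]'

```text
time_s: 11.6
ee_pos: [0.5528, 0.0811, 0.0462]
tool_rot: [-0.318, 0.667, 0.553, 0.384]
ft_force: [-0.3, -0.6, 0.7]
width: 0.0274
grip_force: 0.0
```

Emit:
drive_tool --deltas '[[[0.027,0,0.046,0,0,0],[0.027,0,0.046,0,0,0],[0.027,0,0.046,0,0,0],[0.027,0,0.046,0,0,0]]]'

```text
time_s: 12.0
ee_pos: [0.5557, 0.0956, 0.0453]
tool_rot: [-0.318, 0.668, 0.553, 0.384]
ft_force: [-1.1, -6.4, -1.1]
width: 0.0271
grip_force: 2.5
```

Emit:
drive_tool --deltas '[[[0.022,0,0.049,0,0,0],[0.022,0,0.049,0,0,0],[0.022,0,0.049,0,0,0],[0.022,0,0.049,0,0,0],[0.022,0,0.049,0,0,0],[0.022,0,0.049,0,0,0],[0.022,0,0.049,0,0,0],[0.022,0,0.049,0,0,0]]]'

```text
time_s: 12.8
ee_pos: [0.5616, 0.1275, 0.0421]
tool_rot: [-0.318, 0.668, 0.552, 0.384]
ft_force: [-1.3, -3.5, 0.2]
width: 0.0277
grip_force: 1.4
```

```bash
python3 - <<'E'
from h import *
r,e=Rt(); print("t,n,z",e@t,e@n,e[2],manip.read_state()["joint_pos"].round(2))
a=camera("scene")[100:300,240:560,::-1];b=camera("wrist")[:,:,::-1]
b=cv2.resize(b,(400,250)); a=cv2.resize(a,(400,250)); cv2.imwrite("pics/push.png",np.hstack([a,b]))
im=camera("top")
for A,c,m in blobs(mask(im,"red")): q=cast("top",c,.18)[0]; print("top red",A,c,q,q@t,q@n)
E
```

```text
t,n,z 0.5264358284248791 0.23318564733179703 0.04208673151259632 [-0.2   0.69  2.09  1.36  1.09 -1.15]
top red 347 [232.3054755  191.70317003] [0.58850505 0.26789145 0.18      ] 0.5257543534903102 0.3760887328892869
```

View pics/push.png

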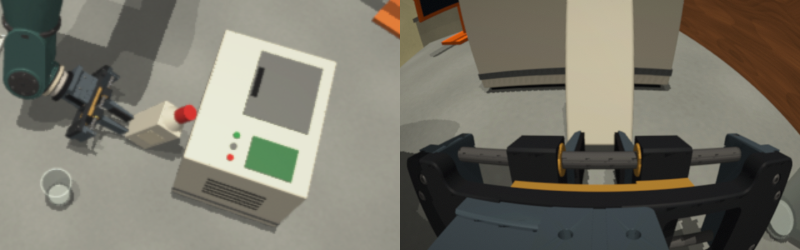

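The bottle is tracking squarely: the cap has ridden up the panel and both fingers bear on the lower back face. I'll keep pushing.

Emit:
drive_tool --deltas '[[[0.022,0,0.049,0,0,0],[0.022,0,0.049,0,0,0],[0.022,0,0.049,0,0,0],[0.022,0,0.049,0,0,0],[0.022,0,0.049,0,0,0],[0.022,0,0.049,0,0,0],[0.022,0,0.049,0,0,0],[0.022,0,0.049,0,0,0]]]'

```text
time_s: 13.75
ee_pos: [0.5676, 0.159, 0.0387]
tool_rot: [-0.318, 0.668, 0.552, 0.384]
ft_force: [-0.8, -2.5, -0.6]
width: 0.027
grip_force: 1.1
```

```bash
python3 - <<'E'
from h import *
r,e=Rt(); print("t,n,z",e@t,e@n,e[2])
im=camera("top")
for A,c,m in blobs(mask(im,"red")):
  for z in (.16,.18): q=cast("top",c,z)[0]; print("top red",A,c,z,q@t,q@n)
im=camera("scene"); ci=camera_info("scene")
for A,c,m in blobs(mask(im,"red")):
  if abs(c[0]-380)<70 and c[1]>100:
    for z in(.16,.18): q=cast("scene",c,z)[0]; print("scene",c,z,q@t,q@n)
E
```

```text
t,n,z 0.5262480731541497 0.26522507650813343 0.03874470813684626
top red 325 [229.84615385 190.95692308] 0.16 0.5276972134859262 0.38652384951641183
top red 325 [229.84615385 190.95692308] 0.18 0.5264001838495286 0.38112868175149495
scene [389.2183908  189.06896552] 0.16 0.511456866389371 0.3784552196788471
scene [389.2183908  189.06896552] 0.18 0.5223421256265071 0.3788197922448564
```

Emit:
drive_tool --deltas '[[[0.02,0,0.035,0,0,0],[0.02,0,0.035,0,0,0],[0.02,0,0.035,0,0,0],[0.01,0,0.018,0,0,0],[0,0,0,0,0,0]]]'

```text
time_s: 14.35
ee_pos: [0.5696, 0.1693, 0.0387]
tool_rot: [-0.318, 0.668, 0.553, 0.384]
ft_force: [0.5, -1.8, 0.2]
width: 0.0273
grip_force: 0.3
```

```bash
python3 - <<'E'
from h import *
r,e=Rt(); print("t,n,z",e@t,e@n,e[2])
im=camera("top")
for A,c,m in blobs(mask(im,"red")):
  for z in (.18,.2): q=cast("top",c,z)[0]; print("top red",A,c,z,q@t,q@n)
E
```

```text
t,n,z 0.5261715643281507 0.2757087831887726 0.03871695719121914
top red 322 [229.50931677 190.86645963] 0.18 0.5264659860327255 0.3818149400183327
top red 322 [229.50931677 190.86645963] 0.2 0.5251672855699223 0.37640234701951564
```

Emit:
drive_tool --deltas '[[[-0.013,0,-0.023,0,0,0],[-0.013,0,-0.023,0,0,0],[-0.013,0,-0.023,0,0,0],[-0.013,0,-0.023,0,0,0],[-0.013,0,-0.023,0,0,0],[-0.013,0,-0.023,0,0,0],[-0.013,0,-0.023,0,0,0],[-0.013,0,-0.023,0,0,0],[-0.013,0,-0.023,0,0,0],[-0.013,0,-0.023,0,0,0]]]'

```text
time_s: 15.4
ee_pos: [0.5658, 0.1494, 0.0389]
tool_rot: [-0.318, 0.668, 0.552, 0.384]
ft_force: [0.2, 0.7, 0.5]
width: 0.0276
grip_force: 0.0
```

Emit:
drive_tool --deltas '[[[-0.04,0,-0.07,0,0,0],[-0.13,0,-0.23,0,0,0],[-0.13,0,-0.23,0,0,0],[-0.13,0,-0.23,0,0,0],[0,0,0,0,0,0]]]'

```text
time_s: 15.9
ee_pos: [0.5538, 0.0833, 0.0397]
tool_rot: [-0.317, 0.668, 0.552, 0.385]
ft_force: [0.5, -0.7, -0.0]
width: 0.0271
grip_force: 0.0
```

```bash
python3 - <<'E'
from h import *
r,e=Rt(); print("t,n,z",e@t,e@n,e[2])
a=camera("scene")[100:300,240:560,::-1];b=camera("wrist")[:,:,::-1]
b=cv2.resize(b,(400,250)); a=cv2.resize(a,(400,250)); cv2.imwrite("pics/stand.png",np.hstack([a,b]))
for cam in("top","scene"):
 im=camera(cam)
 for A,c,m in blobs(mask(im,"red")):
  for z in (.182,.19): q=cast(cam,c,z)[0]; print(cam,A,c,z,q,q@t,q@n)
E
```

```text
t,n,z 0.5271841241193715 0.18836247095384973 0.03969603086632775
top 235 [255.17446809 194.95744681] 0.182 [0.58063638 0.2227161  0.182     ] 0.5267314359791588 0.3302570003863754
top 235 [255.17446809 194.95744681] 0.19 [0.57980556 0.2212017  0.19      ] 0.5262079304412801 0.3286114414288687
scene 99 [22.1010101   3.53535354] 0.182 [ 0.09973285 -0.9897197   0.182     ] 0.28835896752960877 -0.9517164491900744
scene 99 [22.1010101   3.53535354] 0.19 [ 0.10805249 -0.9800145   0.19      ] 0.29465228472569516 -0.9405941193042681
scene 899 [429.17130145  11.2246941 ] 0.182 [-0.08248406  0.3348135   0.182     ] -0.14536845916713192 0.31257385949728367
scene 899 [429.17130145  11.2246941 ] 0.19 [-0.07266123  0.33359202  0.19      ] -0.135497126672396 0.3132664821799525
scene 174 [44.88505747  9.94827586] 0.182 [ 0.11560974 -0.90210831  0.182     ] 0.2870690037977649 -0.8627133749872782
scene 174 [44.88505747  9.94827586] 0.19 [ 0.1237984  -0.89312586  0.19      ] 0.29337296249282785 -0.8523252720410721
scene 166 [370.91566265 183.27108434] 0.182 [0.57765727 0.2223996  0.182     ] 0.5238698558145212 0.32937303507184473
scene 166 [370.91566265 183.27108434] 0.19 [0.58203429 0.22210548 0.19      ] 0.5282203363131465 0.3299270736956999
```

View pics/stand.png

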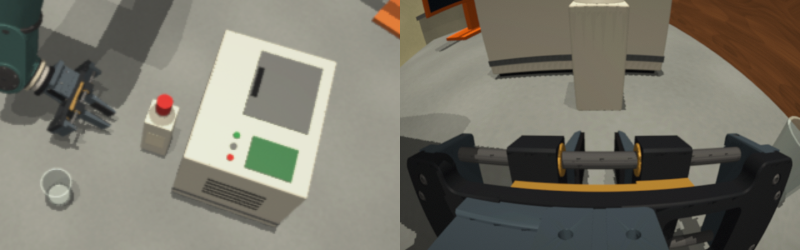

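Picture: the bottle is standing upright on its own, about 40 mm clear of the panel, with the hand off it. Next is the cap.

Emit:
drive_tool --deltas '[[[0.3,0,-0.173,0,0,0],[0.5,0,-0.289,0,0,0],[0.5,0,-0.289,0,0,0],[0.5,0,-0.289,0,0,0],[0.5,0,-0.289,0,0,0],[0.5,0,-0.289,0,0,0],[0.3,0,-0.173,0,0,0]]]' --hand 0.75

```text
time_s: 16.8
ee_pos: [0.5539, 0.0867, 0.3114]
tool_rot: [-0.317, 0.667, 0.553, 0.385]
ft_force: [1.3, 0.3, -1.0]
width: 0.0682
grip_force: 0.0
```

Emit:
drive_tool --deltas '[[[0,0,0,0,-0.14,0],[0,0,0,0,-0.17,0],[0,0,0,0,-0.17,0],[0,0,0,0,-0.17,0],[0,0,0,0,-0.17,0],[0,0,0,0,-0.17,0],[0,0,0,0,-0.17,0],[0,0,0,0,-0.17,0],[0,0,0,0,0,0]]]'

```text
time_s: 17.7
ee_pos: [0.5537, 0.0882, 0.3084]
tool_rot: [0.001, 0.769, 0.639, -0.001]
ft_force: [-0.5, -0.5, 0.7]
width: 0.0686
grip_force: 0.0
```

```bash
python3 - <<'E'
from h import *
r,e=Rt(); print("t,n,z",e@t,e@n,e[2],manip.read_state()["joint_pos"].round(2))
go([.580,.2225,.25],frame(n,-k)); go([.580,.2225,.19],frame(n,-k))
E
```

```text
t,n,z 0.5262441877947125 0.19309912359141207 0.3084133129648059 [ 0.12  0.08  1.97 -0.    1.09  0.3 ]
ee [0.5537 0.0882 0.3084] shift [1.827 0.015 0.774] turn [0.001 0.003 0.012] rows>= 3.0 0.1
ee [0.5537 0.0882 0.3084] shift [1.829 0.015 1.574] turn [0.001 0.003 0.012] rows>= 3.7 0.1
```

Emit:
drive_tool --deltas '[[[0.3,0.015,0,0,0,0],[0.45,0,0,0,0,0],[0.45,0,0.1,0,0,0],[0.35,0,0.2,0,0,0],[0.2,0,0.2,0,0,0],[0.08,0,0.2,0,0,0.01],[0,0,0,0,0,0],[0,0,0,0,0,0]]]'

```text
time_s: 18.5
ee_pos: [0.5803, 0.2197, 0.2553]
tool_rot: [-0.0, 0.773, 0.634, -0.0]
ft_force: [0.6, 0.6, -0.7]
width: 0.0685
grip_force: 0.0
```

```bash
python3 - <<'E'
from h import *
r,e=Rt(); s=manip.read_state(); im=camera("wrist"); ci=camera_info("wrist"); K=ci["camera_matrix"];T=ci["T_tool_cam"]
for A,c,m in blobs(mask(im,"red"),150):
    u=(c-K[:2,2])/K[0,0]; a=np.hypot(*u); d=np.r_[u/a*np.sin(a),np.cos(a)]
    d=r.apply(T[:3,:3]@d); o=e+r.apply(T[:3,3]); q=o+d*(.2-o[2])/d[2]; print(A,c,q)
go([.580,.2225,.19],frame(n,-k))
cv2.imwrite("pics/w2.png",im[:,:,::-1])
E
```

```text
2071 [317.4249155 213.9744085] [0.5800218  0.22580928 0.2       ]
ee [0.5806 0.2197 0.256 ] shift [ 0.035 -0.016  0.88 ] turn [-0.    -0.    -0.004] rows>= 1.3 0.0
```

View pics/w2.png

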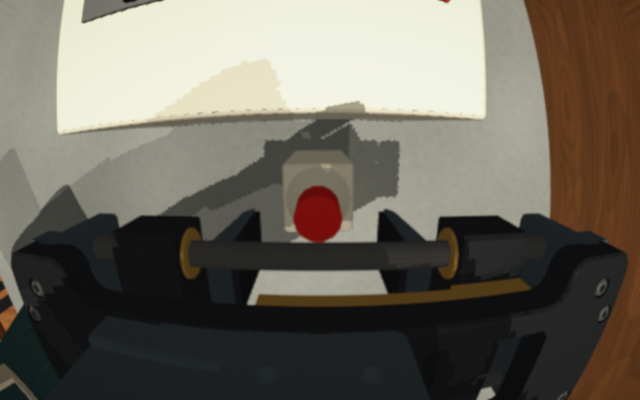

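The cap is at (317,214), centred between the fingers and upright, and the measured position agrees. I'll descend and grip.

Emit:
drive_tool --deltas '[[[0.04,-0.01,0.25,0,0,0],[0,0,0.25,0,0,0],[0,0,0.2,0,0,0],[0,0,0.13,0,0,0],[0,0,0.05,0,0,0],[0,0,0,0,0,0]]]'

```text
time_s: 19.15
ee_pos: [0.5805, 0.2234, 0.1896]
tool_rot: [-0.0, 0.773, 0.634, -0.0]
ft_force: [-0.2, -0.9, -0.2]
width: 0.0682
grip_force: 0.0
```

Emit:
drive_tool --deltas '[[[0,0,0,0,0,0],[0,0,0,0,0,0],[0,0,0,0,0,0],[0,0,0,0,0,0],[0,0,0,0,0,0],[0,0,0,0,0,0],[0,0,0,0,0,0]]]' --hand 0 --force 30

```text
time_s: 19.85
ee_pos: [0.5804, 0.2236, 0.1898]
tool_rot: [-0.0, 0.773, 0.634, 0.0]
ft_force: [-1.7, 0.1, 3.5]
width: 0.0335
grip_force: 30.0
```

Emit:
drive_tool --deltas '[[[0,0,-0.1,0,0,0],[0,0,-0.25,0,0,0],[0,0,-0.25,0,0,0],[0,0,-0.25,0,0,0],[0,0,-0.1,0,0,0],[0,0,0,0,0,0]]]'

```text
time_s: 20.45
ee_pos: [0.5807, 0.2236, 0.2618]
tool_rot: [0.0, 0.773, 0.634, 0.001]
ft_force: [-0.4, -0.4, -3.0]
width: 0.0332
grip_force: 30.0
```

```bash
python3 - <<'E'
from h import *
r,e=Rt(); print(manip.read_state()["joint_pos"].round(2))
tx=np.array([.9943,-.107,0]); ty=np.array([.107,.9943,0])
Rg=frame(ty,-k)
go([.53,.02,e[2]]);go([.5131+.1*.107,-.279+.1*.994,e[2]],Rg)
im=camera("scene"); cv2.imwrite("pics/carry.png",cv2.resize(im[100:300,160:480,::-1],None,fx=2,fy=2))
E
```

```text
[ 0.33  0.23  1.88 -0.    1.02  0.53]
ee [0.5807 0.2236 0.2618] shift [-2.795e+00 -1.330e-01 -2.000e-03] turn [0. 0. 0.] rows>= 4.2 0.0
ee [0.5807 0.2236 0.2618] shift [-5.421e+00  3.040e-01 -4.000e-03] turn [ 0.002 -0.001 -0.113] rows>= 8.2 0.6
```

View pics/carry.png

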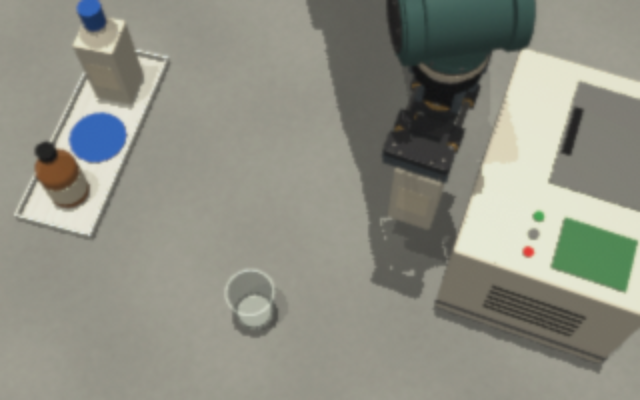

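The bottle is held by its cap and hanging upright. The pad lies free between the jar and the mate, so I'll carry it there.

Emit:
drive_tool --deltas '[[[-0.2,0.01,0,0,0,0],[-0.4,0.02,0,0,0,0],[-0.5,0.03,0,0,0,0],[-0.5,0.03,0,0,0,0],[-0.5,0.03,0,0,0,0],[-0.5,0.03,0,0,0,0],[-0.5,0.03,0,0,0,0],[-0.5,0.03,0,0,0,0],[-0.5,0.03,0,0,0,0],[-0.5,0.03,0,0,0,0]]]'

```text
time_s: 21.5
ee_pos: [0.5316, -0.1206, 0.2599]
tool_rot: [-0.001, 0.773, 0.634, -0.0]
ft_force: [1.0, 0.2, -3.9]
width: 0.0333
grip_force: 30.0
```

Emit:
drive_tool --deltas '[[[-0.4,0.02,0,0,0,0],[-0.3,0.02,0,0,0,0],[-0.12,0.02,0,0,0,-0.05],[0,0,0,0,0,-0.06],[0,0,0,0,0,0]]]'

```text
time_s: 22.0
ee_pos: [0.5244, -0.1805, 0.2599]
tool_rot: [-0.001, 0.745, 0.667, -0.0]
ft_force: [0.3, -0.6, -3.9]
width: 0.0334
grip_force: 30.0
```

```bash
python3 - <<'E'
from h import *
r,e=Rt(); s=manip.read_state(); im=camera("wrist"); ci=camera_info("wrist"); K=ci["camera_matrix"];T=ci["T_tool_cam"]
Rg=frame([.107,.9943,0],-k); go([.5131,-.279,e[2]],Rg); print(s["width"],s["joint_pos"].round(2))
top=camera("top")
for A,c,m in blobs(mask(top,"blue")): print(A,c,cast("top",c,.008),cast("top",c,.19))
sc=camera("scene")
for A,c,m in blobs(mask(sc,"blue")): print(A,c,cast("scene",c,.008),cast("scene",c,.19))
E
```

```text
ee [ 0.5246 -0.1802  0.26  ] shift [-1.326e+00 -5.000e-03  1.000e-03] turn [-0.002 -0.    -0.005] rows>= 2.0 0.0
0.03336458034213146 [-0.37  0.12  2.02 -0.    1.   -0.26]
436 [207.46788991 168.69495413] [[ 0.51513725 -0.28116724  0.008     ]] [[ 0.60951434 -0.20671102  0.19      ]]
```

Emit:
drive_tool --deltas '[[[-0.2,0,0,0,0,0],[-0.3,0,0,0,0,0],[-0.35,0,0,0,0,0],[-0.3,0,0,0,0,0],[-0.17,0,0,0,0,0],[0,0,0,0,0,0],[0,0,0,0,0,0]]]'

```text
time_s: 22.85
ee_pos: [0.5144, -0.2782, 0.2607]
tool_rot: [-0.0, 0.745, 0.667, 0.0]
ft_force: [-1.2, 0.3, -3.4]
width: 0.0333
grip_force: 30.0
```

Emit:
drive_tool --deltas '[[[0,0,0.15,0,0,0],[0,0,0.2,0,0,0],[0,0,0.2,0,0,0],[0,0,0.13,0,0,0],[0,0,0.06,0,0,0],[0,0,0.03,0,0,0],[0,0,0.02,0,0,0],[0,0,0,0,0,0]]]'

```text
time_s: 23.65
ee_pos: [0.5147, -0.2785, 0.2019]
tool_rot: [0.0, 0.745, 0.667, 0.0]
ft_force: [-0.1, 0.2, -3.4]
width: 0.0337
grip_force: 30.0
```

```bash
python3 - <<'E'
from h import *
go([.5131,-.279,.198],frame([.107,.9943,0],-k))
a=camera("scene")[80:280,120:440,::-1];b=camera("wrist")[:,:,::-1]
cv2.imwrite("pics/place.png",np.hstack([cv2.resize(a,(400,250)),cv2.resize(b,(400,250))]))
E
```

```text
ee [ 0.5147 -0.2785  0.2019] shift [-0.009 -0.02   0.052] turn [ 0.     0.    -0.003] rows>= 0.1 0.0
```

View pics/place.png

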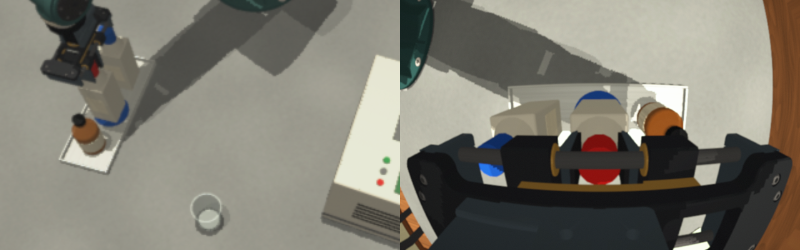

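The bottle sits over the pad, upright, with the neighbours clear. I'll lower the last few millimetres.

Emit:
drive_tool --deltas '[[[-0.01,-0.02,0.02,0,0,0],[0,0,0.02,0,0,0],[0,0,0,0,0,0]]]'

```text
time_s: 24.05
ee_pos: [0.5128, -0.2789, 0.1985]
tool_rot: [-0.0, 0.745, 0.667, -0.0]
ft_force: [-0.7, 0.3, -4.2]
width: 0.0335
grip_force: 30.0
```

Emit:
drive_tool --deltas '[[[0,0,0.015,0,0,0],[0,0,0,0,0,0]]]'

```text
time_s: 24.25
ee_pos: [0.5132, -0.2791, 0.1978]
tool_rot: [0.0, 0.745, 0.667, 0.0]
ft_force: [-0.5, 0.4, 0.9]
width: 0.0338
grip_force: 30.0
```

On the pad. Releasing and withdrawing straight up.

Emit:
drive_tool --deltas '[[[0,0,0,0,0,0],[0,0,0,0,0,0],[0,0,0,0,0,0],[0,0,0,0,0,0],[0,0,0,0,0,0]]]' --hand 0.62

```text
time_s: 24.75
ee_pos: [0.513, -0.2789, 0.1976]
tool_rot: [0.0, 0.745, 0.667, 0.0]
ft_force: [-0.0, 0.3, -0.0]
width: 0.0568
grip_force: 0.0
```

Emit:
drive_tool --deltas '[[[0,0,-0.1,0,0,0],[0,0,-0.25,0,0,0],[0,0,-0.3,0,0,0],[0,0,-0.4,0,0,0],[0,0,-0.4,0,0,0],[0,0,-0.2,0,0,0],[0.4,0,0,0,0,0],[0.6,0,0,0,0,0],[0.6,0,0,0,0,0],[0.6,0,0,0,0,0]]]'

```text
time_s: 25.75
ee_pos: [0.5307, -0.1134, 0.3211]
tool_rot: [-0.0, 0.745, 0.667, -0.0]
ft_force: [0.9, -0.1, 0.1]
width: 0.0565
grip_force: 0.0
```

Emit:
drive_tool --deltas '[[[0.6,0,0,0,0,0],[0.4,0,0,0,0,0],[0,0,0,0,0,0],[0,0,0,0,0,0],[0,0,0,0,0,0]]]'

```text
time_s: 26.25
ee_pos: [0.5391, -0.0411, 0.3211]
tool_rot: [-0.0, 0.745, 0.667, -0.0]
ft_force: [0.1, -0.2, 0.3]
width: 0.0566
grip_force: 0.0
```

```bash
python3 - <<'E'
from h import *
a=camera("scene")[80:280,120:440,::-1];b=camera("top")
for A,c,m in blobs(mask(b,"red")): print("cap",A,c,cast("top",c,.2))
cv2.imwrite("pics/end.png",np.hstack([cv2.resize(a,(400,250)),cv2.resize(b[:,:,::-1],(400,250))]))
E
```

```text
(no output)
```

View pics/end.png

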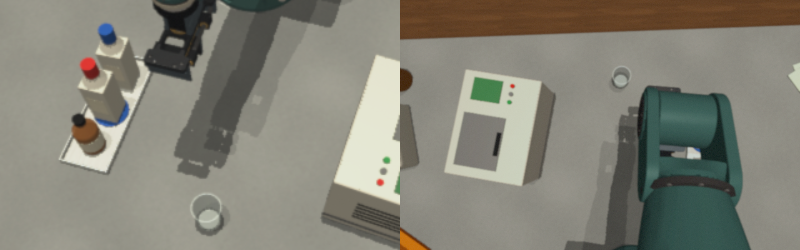

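The bottle stands upright on the pad with the red cap at about (90,68) in the left view. The mate, jar and beaker are where they were, and the hand is clear.

```bash
python3 -c "
from bench import manip; print(manip.close_job())"
```

```text
the job is handed in; nothing more can be done
None
```

The job is handed in at about 26 s of robot time: the bottle was leant and left leaning, pushed upright, then carried by its cap to the blue pad, and the last picture shows it standing there with the blue-capped bottle, jar and beaker in place.

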